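# Clear the edge-tape station

## Robot

A 6-joint arm with a two-finger parallel gripper is mounted at the origin on the work surface. World frame = base frame: x ahead of the robot, y to its left, z up, the work surface at z = 0. Lengths are in m, angles in rad, forces in N, time in s.
With the tool pointing down it reaches from about 0.3 to 0.875 m from the base axis. Payload 6.4 kg.
Tool frame: the origin (TCP) lies midway between the tips of the shut fingers; the grasp point (between the pads) lies 19 mm behind it; z points along the fingers, y is the line along which they close (so a half turn about z gives the same grasp; the last joint's range is limited). The gripper opens to 85 mm and grips with 20 to 120 N. Pads are 22 mm wide; open, the fingers measure 114 mm over their backs; the gripper's body (76 mm by 85 mm) begins 54 mm behind the grasp point. The pads swing forward as they close: fully open they stand 13 mm farther back than shut.
Start: joints at [-0.206, 0.181, 1.607, -0, 1.354, -0.206], TCP at [0.575, 0, 0.231] pointing down, gripper open.
Joint ranges: [-2.99, 2.99], [-0.89, 2.07], [0.3, 2.58], [-1.14, 4.28], [0, 2.63], [-3.12, 3.12]. Speed limits (rad/s): [2.57, 2.57, 3.01, 3.14, 3.14, 3.14].

## Interface

Orientations are given as a unit quaternion [w, x, y, z].
In Python, from bench import get_obs, camera, hand_in gives the robot as it stands.
- The arm moves only by the tool carry_out, never from a script. Its argument "plan" is a list that holds one entry, the list of rows, each a list of 7 numbers: the shift along the world's x, y, z in m, then the turn, a rotation vector about the world's x, y, z in rad, then the opening, from 0 (shut) to 1 (fully open). In form: [[[x, y, z, rx, ry, rz, hand], ...]]. A call has exactly 5 rows; each row is the pose to reach, as a shift and turn from the pose commanded when the call began; what a row does not reach only later rows make up. A row lasts 1/12 s, in which the tool goes at most 41.7 mm and 7.16 degrees, less where a joint would pass 70% of its speed; a pose out of reach is approached as far as the arm can. A call with a gripper value outside its range is refused whole. The fingers move at their own pace and stop on an object; the grip force is fixed at half the most. Time passes only in rows, so rows that repeat a pose let the fingers close, or fill a call up. It gives the time, the measured TCP pose, the force, the opening and the grip force at its end, in the units of the state.
- get_obs(): the state, without advancing time (a new reading comes with each control period).
- camera(name): name is "scene" or "side" or "wrist"; returns a dict with "pixels" (420x560x3 uint8, red, green, blue), "z_map" (420x560 float32, m along the optical axis (not along the pixel's ray), 0 where there is no reading), "camera_matrix" (3x3 intrinsics, pixels), "cam_to_world" (4x4, takes a point from camera to world coordinates). Camera axes: x right, y up, looking along -z (the intrinsics and any distortion apply to the point x, -y, -z); pixel columns grow to the right and rows downward; lengths in m; the calibration is good to about 2 mm. A picture is of the moment at which its call begins.
- hand_in(): hands the job in; it is judged then, once.
The state is a dict: "time_s": time; "q": joint angles; "dq": joint speeds; "joint_efforts": joint torques, N m; "eef_pos": TCP position; "eef_rot": TCP orientation; "wrist_force": force on the tool from outside, world axes, zero at the start; "torque": the same for the moment, N m; "opening": opening from 0.0 (shut) to 1.0 (fully open); "grasp_force": force on a finger pad.
Only numpy, scipy, OpenCV 4.12 (cv2) and the standard library are available. Lean on these libraries where they do the work, as an engineer would, in place of code of your own. Each camera call takes 0.05 s, during which the arm holds its last target. There are 200 camera calls.

## Task

Put the edge-tape station away: slide its keeper bar fully back, clear of the spindles, slide both tape rolls up off the spindles, lay each flat in the tray that already holds a roll of its own width, lowering it to the tray floor rather than dropping it, and then slide the keeper fully home over the bare spindles. Leave everything else where it is.

Things in the scene. Friction and masses are not known exactly. Their poses are not given: they have to be found in the camera images.
- station: edge-tape station: fixed plywood base 210 (x) x 310 (y) x 18 mm with two upright steel spindles, 16 mm diameter, tips 78 mm above the table, at station x = -50 mm, y = -95 and +40 mm, and the keeper's low aluminium track along x at y = +125 mm. Origin: on the table under the base, which spans x = -90 to +120 mm; x points away from the robot at yaw 0
- keeper (a joint): keeper position, m: an aluminium bar (20 mm wide, 10 mm thick, underside 83 mm above the table) lying along y over both spindle tips, so no roll can come off; its post slides along the track. 0 = home stop, bar centred over the spindles; 0.11 = other stop, bar 110 mm further along station +x (away from the robot), spindles clear. Slides with about 2 N and stays put
- keeper_grip (a point): the keeper's grip: dark wooden block on top of the post at the bar's +y end, 16 mm (x) x 30 mm (y), from 93 to 123 mm above the table; the point is on its vertical axis, 110 mm above the table, and moves with the keeper; x along the track, towards the clear position
- wide_roll: wide roll of wood-veneer edge tape wound on a cardboard core: ring 66 mm outer diameter, 26 mm bore, 45 mm tall, about 0.12 kg, sitting on one of the two spindles on the station base. Origin: centre of its underside (the bore's axis), z up
- narrow_roll: narrow roll of the same tape: ring 50 mm outer diameter, 26 mm bore, 22 mm tall, about 0.06 kg, on the other spindle, on the station base. Origin: centre of its underside, z up
- wide_tray: low open grey plastic tray, 282 (x) x 162 (y) x 26 mm outside, walls and floor 6 mm, fixed, to one side of the station; holds wide_spare; the nearer part is free. Origin: centre of underside; a roll on its floor has its origin 6 mm above this
- narrow_tray: an identical tray on the other side of the station; holds narrow_spare; the nearer part is free. Origin: centre of underside; a roll on its floor has its origin 6 mm above this
- wide_spare: a second wide roll of veneer edge tape, same size as wide_roll (66 mm diameter, 45 mm tall), lying flat in wide_tray near its far (+x) end, about 85 mm from the tray's centre; marks that tray as the one for wide rolls; leave it. Origin: centre of underside
- narrow_spare: a second narrow roll, same size as narrow_roll (50 mm diameter, 22 mm tall), lying flat in narrow_tray near its far (+x) end, about 85 mm from the tray's centre; marks that tray as the one for narrow rolls; leave it. Origin: centre of underside
- block_plane: bystander: steel hand plane with dark wooden grips, 150 x 50 x 55 mm, beyond the station. Origin: centre of underside
- spray_can: bystander: spray can 52 mm diameter, 170 mm tall, beyond the station. Origin: centre of underside
- glue: bystander: glue bottle 44 mm diameter, 110 mm tall, beyond the station. Origin: centre of underside
- chisel: bystander: slim hand tool 200 mm long lying at the back right. x along its length
- sanding_block: bystander: cork-faced wooden sanding block 95 x 52 x 38 mm, lying on the far edge of the station base, beyond the spindles; the keeper bar passes above it. Origin: centre of underside, x along its length

How it is judged:
On the way, in this order (a step that is already met when the one before it is completed fails the run):
1. keeper slid back to its far stop (within 20 mm) with both rolls still on their spindles (value of joint keeper above 0.09 m and x of wide_roll in the frame of station between -0.06 and -0.04 m and z of each of wide_roll, narrow_roll in the frame of station below 0.024 m and x of narrow_roll in the frame of station between -0.06 and -0.04 m), for 0.1 s.
2. one roll, still touched by the fingers, lowered flat to the floor of its own tray (within 9 mm) ((((x of wide_roll in the frame of wide_tray between -0.115 and 0.115 m and y of wide_roll in the frame of wide_tray between -0.058 and 0.058 m and z of wide_roll in the frame of wide_tray between 0 and 0.015 m and angle between wide_roll's own z axis and vertical below 0.12 rad) and contact force between the fingers and wide_roll above 0.3 N) or ((x of narrow_roll in the frame of narrow_tray between -0.115 and 0.115 m and y of narrow_roll in the frame of narrow_tray between -0.058 and 0.058 m and z of narrow_roll in the frame of narrow_tray between 0 and 0.015 m and angle between narrow_roll's own z axis and vertical below 0.12 rad) and contact force between the fingers and narrow_roll above 0.3 N))), for 0.05 s.
3. the other roll, still touched by the fingers, lowered flat to the floor of its own tray (within 9 mm), the first one lying in its tray, the keeper not yet back home (x of wide_roll in the frame of wide_tray between -0.115 and 0.115 m and y of wide_roll in the frame of wide_tray between -0.058 and 0.058 m and z of wide_roll in the frame of wide_tray between 0 and 0.015 m and angle between each of wide_roll, narrow_roll's own z axis and vertical below 0.12 rad and x of narrow_roll in the frame of narrow_tray between -0.115 and 0.115 m and y of narrow_roll in the frame of narrow_tray between -0.058 and 0.058 m and z of narrow_roll in the frame of narrow_tray between 0 and 0.015 m and (contact force between the fingers and wide_roll above 0.3 N or contact force between the fingers and narrow_roll above 0.3 N) and value of joint keeper above 0.03 m), for 0.05 s.
At the end, for the whole second after the job is handed in: Each roll lies flat (within 7 degrees), at rest, on the floor of the tray that holds the spare roll of its width (underside within 4 mm of the floor), and the keeper is within 10 mm of its home stop over the empty spindles (x of wide_roll in the frame of wide_tray between -0.115 and 0.115 m and y of wide_roll in the frame of wide_tray between -0.058 and 0.058 m and z of wide_roll in the frame of wide_tray between 0 and 0.01 m and angle between each of wide_roll, narrow_roll's own z axis and vertical below 0.12 rad and x of narrow_roll in the frame of narrow_tray between -0.115 and 0.115 m and y of narrow_roll in the frame of narrow_tray between -0.058 and 0.058 m and z of narrow_roll in the frame of narrow_tray between 0 and 0.01 m and value of joint keeper below 0.01 m and linear speed of each of wide_roll, narrow_roll below 0.02 m/s); the robot touches nothing.
It fails at once if a spare roll lying in a tray is moved more than 40 mm (distance of any of wide_spare, narrow_spare from where it was at the start of the episode above 0.04 m).
It fails at once if another thing on the bench (plane, can, glue, tool, sanding block) is moved more than 40 mm (distance of any of block_plane, spray_can, glue, chisel, sanding_block from where it was at the start of the episode above 0.04 m).
It also fails if it takes over 72 s, if anything falls off the work surface, if the arm or the gripper's body presses on something with over 40 N, if the wrist force passes 120 N, or if a joint passes its speed limit or range.

## Working session

There is one attempt and no reset: what is moved stays moved. The work goes in short steps, Python scripts to look and compute and a tool call to move; the robot and the scene stay as the last step left them, time stands still between calls to the robot, and variables do not carry over. Pictures are saved under pics/ and viewed, at most 10 in all, crops included, and the job is handed in when it is done.

Besides the shell and the picture viewer there is one more tool, called after "Emit:" by a JSON object that holds its "name" and its "arguments". carry_out: Moves the arm, as the interface text tells. Its arguments: {"type":"object","properties":{"plan":{"type":"array","items":{"type":"array","items":{"type":"array","items":{"type":"number"}}}}},"required":["plan"]}

```bash
mkdir -p pics; cat > h.py <<'E'
import numpy as np, cv2
from bench import get_obs, camera, hand_in
def snap(n,f):
    c=camera(n); cv2.imwrite(f'pics/{f}.png',c['pixels'][:,:,::-1]); np.savez(f'pics/{f}.npz',**c); return c
def pts(c):
    z=c['z_map']; K=c['camera_matrix']; v,u=np.indices(z.shape)
    p=np.stack([(u-K[0,2])/K[0,0]*z,-(v-K[1,2])/K[1,1]*z,-z,np.ones_like(z)],-1)
    return (p@c['cam_to_world'].T)[...,:3]
E
python3 - <<'E'
from h import *
o=get_obs();print(o['time_s'],o['eef_pos'],o['eef_rot'])
a=snap('scene','s0');b=snap('side','d0');w=snap('wrist','w0')
for c in(a,b,w):print(c['camera_matrix'].round(1).tolist(),c['cam_to_world'].round(3).tolist(),[k for k in c])
E
```

```text
0.0 [5.74431526e-01 1.54717576e-04 2.30386947e-01] [-7.51195572e-04  7.07103360e-01  7.07109638e-01 -4.83567359e-04]
[[495.4, 0.0, 265.7], [0.0, 495.4, 197.4], [0.0, 0.0, 1.0]] [[-0.797, -0.457, 0.395, 1.149], [0.605, -0.609, 0.514, 0.667], [0.006, 0.648, 0.761, 1.113], [0.0, 0.0, 0.0, 1.0]] ['pixels', 'z_map', 'camera_matrix', 'cam_to_world']
[[547.0, 0.0, 279.5], [0.0, 547.0, 204.1], [0.0, 0.0, 1.0]] [[0.879, 0.289, -0.378, 0.151], [-0.476, 0.506, -0.719, -0.901], [-0.017, 0.813, 0.583, 0.804], [0.0, 0.0, 0.0, 1.0]] ['pixels', 'z_map', 'camera_matrix', 'cam_to_world']
[[353.2, 0.0, 283.6], [0.0, 353.2, 209.7], [0.0, 0.0, 1.0]] [[1.0, -0.002, 0.001, 0.574], [0.001, 0.955, 0.295, 0.076], [-0.001, -0.295, 0.955, 0.374], [0.0, 0.0, 0.0, 1.0]] ['pixels', 'z_map', 'camera_matrix', 'cam_to_world']
```

View pics/s0.png

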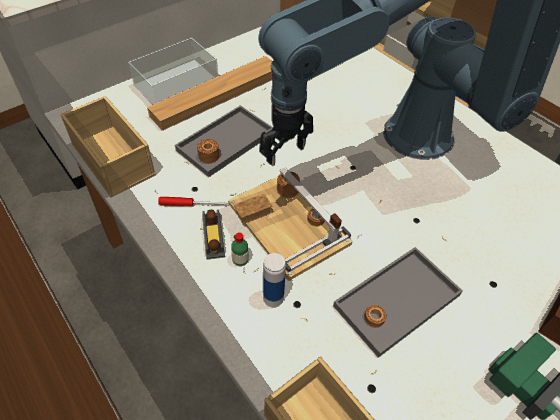

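View pics/d0.png

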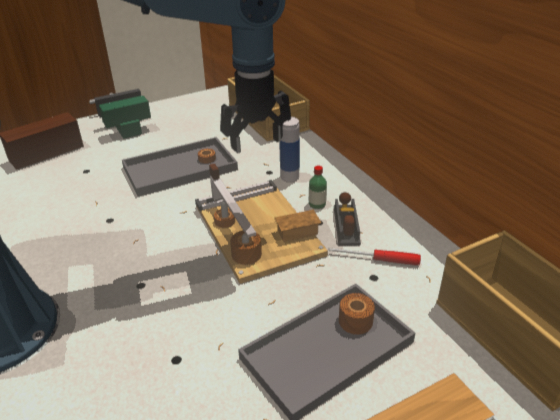

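Scene view: the keeper grip is at about (336,222), the wide roll (288,183) and narrow roll (315,216) are on the spindles. The narrow tray is lower right and holds its spare at (375,315). The wide tray is upper left and holds its spare at (208,150). The side view agrees, with the grip at (214,172), narrow roll (224,217) and wide roll (245,247). Next I'll enlarge the station in both views.

```bash
python3 - <<'E'
from h import *
a=cv2.imread('pics/s0.png')[150:290,215:365];b=cv2.imread('pics/d0.png')[150:290,185:335]
f=lambda i:cv2.resize(i,None,fx=2.65,fy=4*2.65/4,interpolation=cv2.INTER_CUBIC)
cv2.imwrite('pics/c0.png',np.hstack([f(a),f(b)]))
# top-down height map from depth, 2mm cells
P=[]
for n in('s0','d0'):
    c=np.load(f'pics/{n}.npz');q=pts(c);np.save(f'pics/{n}_p.npy',q)
    ok=(c['z_map']>0)
    P.append(np.c_[q[ok],c['pixels'][ok]])
P=np.vstack(P); P=P[(P[:,0]>.25)&(P[:,0]<.85)&(abs(P[:,1])<.4)&(P[:,2]<.20)]
P=P[np.argsort(P[:,2])]
im=np.zeros((300,400,3),np.uint8)
im[((.85-P[:,0])/.002).astype(int).clip(0,299),((.4-P[:,1])/.002).astype(int).clip(0,399)]=P[:,5:2:-1]
cv2.imwrite('pics/top.png',cv2.resize(im,None,fx=2,fy=2,interpolation=0))
E
```

```text
(no output)
```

View pics/c0.png

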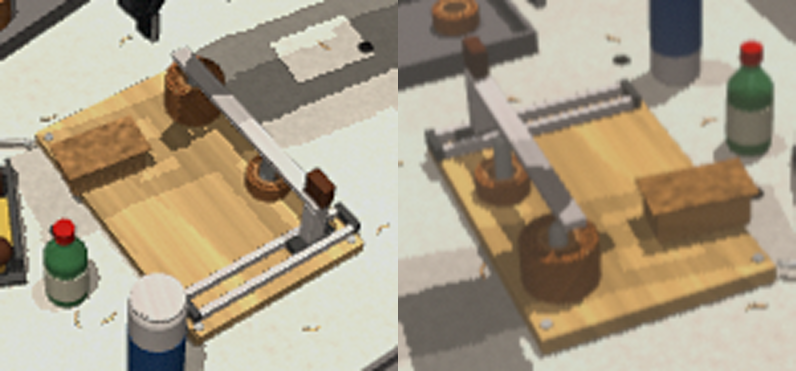

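View pics/top.png

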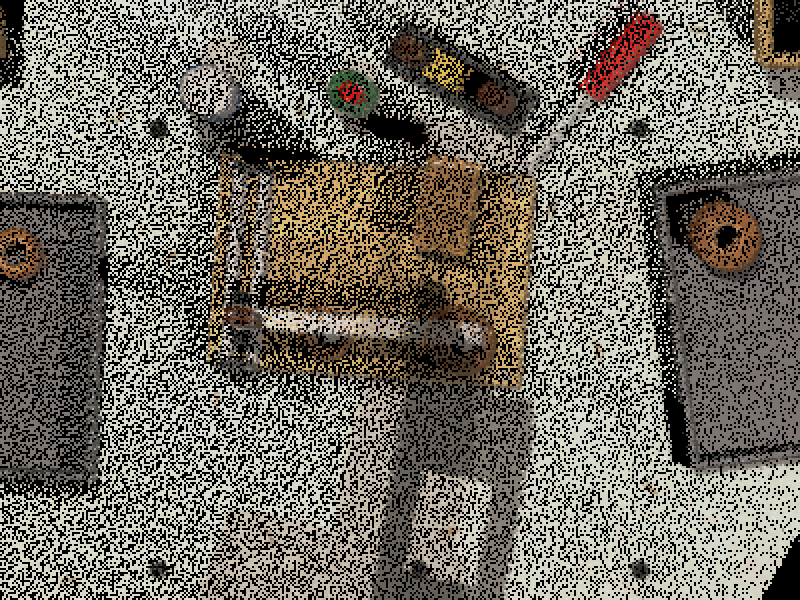

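The top-down map is 1 px = 1 mm, with x = .85 − v/1000 and y = .4 − u/1000. Grip is at (242,318), narrow roll about (335,330), wide roll about (462,338). The wide tray's left edge runs (655,187)–(672,466) and the narrow tray's right edge (107,200)–(95,490). Next come precise fits, done separately for each camera.

```bash
python3 - <<'E'
from h import *
from scipy.optimize import least_squares
def cl(Q,x,y,r,z0,z1): 
    return Q[(np.hypot(Q[:,0]-x,Q[:,1]-y)<r)&(Q[:,2]>z0)&(Q[:,2]<z1)]
for n in('s0','d0'):
    Q=np.load(f'pics/{n}_p.npy').reshape(-1,3); Q=Q[np.isfinite(Q).all(1)]
    print(n)
    t=Q[(abs(Q[:,0]-.35)<.05)&(abs(Q[:,1]-.1)<.1)];print('table z',np.median(t[:,2]))
    g=cl(Q,.532,.158,.035,.1,.135);print('grip n',len(g),g.min(0),g.max(0)); 
    gt=g[g[:,2]>np.percentile(g[:,2],97)-.004]; print(' top rect',cv2.minAreaRect((gt[:,:2]*1000).astype(np.float32)),np.median(gt[:,2]))
    b=Q[(Q[:,2]>.088)&(Q[:,2]<.098)&(abs(Q[:,0]-.52)<.05)&(Q[:,1]<.14)&(Q[:,1]>-.12)]
    print('bar',cv2.minAreaRect((b[:,:2]*1000).astype(np.float32)),np.median(b[:,2]))
    for nm,x,y,R,h in(('wide',.512,-.062,.033,.063),('narrow',.52,.065,.025,.040),('wsp',.613,-.325,.033,.051),('nsp',.597,.383,.025,.028)):
        a=cl(Q,x,y,R+.02,.0,.08); top=a[abs(a[:,2]-h)<.004]
        side=a[(a[:,2]>h-.8*(h-.02) if 0 else a[:,2]>h-.014)&(a[:,2]<h-.004)]
        s=least_squares(lambda p:np.hypot(side[:,0]-p[0],side[:,1]-p[1])-R,[x,y],loss='soft_l1',f_scale=.001).x if len(side)>5 else None
        print(nm,'top z',np.median(top[:,2]) if len(top) else None,'rect',cv2.minAreaRect((top[:,:2]*1000).astype(np.float32))[:2] if len(top) else 0,'sidefit',s,len(side))
    B=Q[(abs(Q[:,2]-.018)<.002)&(abs(Q[:,0]-.57)<.15)&(Q[:,1]<.2)&(Q[:,1]>-.15)]
    print('base',cv2.minAreaRect((B[:,:2]*1000).astype(np.float32)))
    for nm,s in(('wt',-1),('nt',1)):
        T=Q[(abs(Q[:,2]-.026)<.003)&(s*Q[:,1]>.23)&(s*Q[:,1]<.5)&(Q[:,0]>.33)&(Q[:,0]<.72)]
        if len(T):print(nm,cv2.minAreaRect((T[:,:2]*1000).astype(np.float32)),len(T))
E
```

```text
s0
table z 0.0011134660960989695
grip n 113 [0.52578678 0.14394659 0.10019986] [0.54329053 0.17634365 0.1271526 ]
 top rect ((535.2666015625, 160.14825439453125), (27.99319076538086, 15.865921020507812), 87.46492004394531) 0.12386288132090262
bar ((523.9896850585938, 30.507125854492188), (219.6906280517578, 24.217029571533203), 85.55851745605469) 0.09289887071814817
wide top z 0.06266429817010577 rect ((511.71923828125, -55.01206970214844), (62.03565979003906, 65.44268798828125)) sidefit [ 0.50752921 -0.05566043] 51
narrow top z 0.03964972037834191 rect ((527.5695190429688, 77.0408935546875), (47.3369140625, 30.201231002807617)) sidefit [0.51717829 0.07681759] 40
wsp top z 0.05090471309672917 rect ((615.343017578125, -322.172607421875), (63.89737319946289, 64.64628601074219)) sidefit [ 0.61519275 -0.32407905] 78
nsp top z 0.027811157083463822 rect ((597.25146484375, 386.1693115234375), (50.593692779541016, 48.1171760559082)) sidefit [0.59756444 0.38756143] 72
base ((597.089599609375, 21.650131225585938), (214.8980712890625, 350.7209777832031), 2.4102401733398438)
wt ((534.38653564453
[... 798 characters left out ...]
06), (50.58515930175781, 43.43967056274414)) sidefit [0.51616294 0.0738566 ] 97
wsp top z 0.04898377136034804 rect ((612.24462890625, -328.8094482421875), (65.80632781982422, 63.4518928527832)) sidefit [ 0.61200164 -0.32740521] 217
nsp top z 0.026303825484368437 rect ((594.8303833007812, 378.9286804199219), (50.28569412231445, 47.5554084777832)) sidefit [0.59437342 0.38084326] 87
base ((598.9306640625, 19.234130859375), (303.01239013671875, 254.96514892578125), 86.6676025390625)
wt ((530.7564697265625, -355.631103515625), (283.36572265625, 164.79212951660156), 7.3827290534973145) 1205
nt ((512.3209228515625, 377.23516845703125), (172.3223114013672, 281.83428955078125), 87.74239349365234) 428
```

Each measured height agrees with the text to 2 mm: grip top 123, bar 92, roll tops 62 and 39. The two views differ by about (3,7) mm in the plane, so I average them:

| Item | x, y (m) |
|---|---|
| Grip | (.533, .156) |
| Wide roll | (.508, -.058) |
| Narrow roll | (.517, .075) |

The roll-to-roll distance is 133 mm against 135, and yaw is about -0.065. I'll move above the grip and refine with the wrist camera.

Emit:
{"name": "carry_out", "arguments": {"plan": [[[-0.01, 0.039, 0, 0, 0, -0.02, 1], [-0.02, 0.078, 0, 0, 0, -0.04, 1], [-0.03, 0.117, 0, 0, 0, -0.065, 1], [-0.041, 0.156, 0, 0, 0, -0.065, 1], [-0.041, 0.156, 0, 0, 0, -0.065, 1]]]}}

```text
time_s: 0.57
eef_pos: [0.5314, 0.1621, 0.231]
eef_rot: [-0.002, 0.728, 0.686, 0.0]
wrist_force: [-0.0, 0.5, -0.5]
opening: 0.999
grasp_force: 0.0
```

```bash
cat > m.py <<'E'
from h import *
from scipy.optimize import least_squares
def grip(Q,x=.533,y=.156):
    g=Q[(np.hypot(Q[:,0]-x,Q[:,1]-y)<.04)&(Q[:,2]>.116)&(Q[:,2]<.13)]
    return cv2.minAreaRect((g[:,:2]*1000).astype(np.float32)),np.median(g[:,2]),len(g)
def ring(Q,x,y,R,h):
    a=Q[(np.hypot(Q[:,0]-x,Q[:,1]-y)<R+.015)]
    top=a[abs(a[:,2]-h)<.005]
    side=a[(a[:,2]>h-.016)&(a[:,2]<h-.005)]
    s=least_squares(lambda p:np.hypot(side[:,0]-p[0],side[:,1]-p[1])-R,[x,y],loss='soft_l1',f_scale=.001).x if len(side)>5 else None
    r=lambda p,S:0
    d=np.hypot(*(top[:,:2]-np.median(top[:,:2],0)).T)
    return np.median(top[:,2]),cv2.minAreaRect((top[:,:2]*1000).astype(np.float32))[:2],s,len(side)
E
python3 - <<'E'
from m import *
o=get_obs();print(o['time_s'],o['eef_pos'],o['eef_rot'])
Q0=pts(np.load('pics/w0.npz')).reshape(-1,3)
Q=pts(snap('wrist','w1')).reshape(-1,3)
for q in(Q0,Q):
  print('grip',grip(q))
  for a in((.508,-.058,.033,.063),(.517,.075,.025,.04)):
    try:print(ring(q,*a))
    except Exception as e:print(e)
E
```

```text
0.5667 [0.53137825 0.16211225 0.23100666] [-1.60017603e-03  7.27780733e-01  6.85807938e-01  3.42149970e-04]
grip (((0.0, 0.0), (0.0, 0.0), 0.0), np.float64(nan), 0)
(np.float64(0.06340377199654196), ((508.403076171875, -58.19269561767578), (65.33934020996094, 61.94819641113281)), array([ 0.50844115, -0.05986843]), 164)
(np.float64(0.04019182772196772), ((515.3462524414062, 75.38707733154297), (42.36515808105469, 49.040565490722656)), array([0.51497449, 0.07496565]), 48)
grip (((531.2092895507812, 158.32420349121094), (29.474498748779297, 15.850432395935059), 86.39927673339844), np.float64(0.12308814350279912), 819)
(np.float64(0.06329777195121683), ((511.1981506347656, -43.972076416015625), (30.509214401245117, 61.86958312988281)), array([ 0.50851137, -0.05976415]), 249)
(np.float64(0.04018123619633901), ((514.3821411132812, 78.51011657714844), (49.34345626831055, 43.14873504638672)), array([0.52521885, 0.08196098]), 125)
  return _methods._mean(a, axis=axis, dtype=dtype,
  ret = ret.dtype.type(ret / rcount)
```

View pics/w1.png

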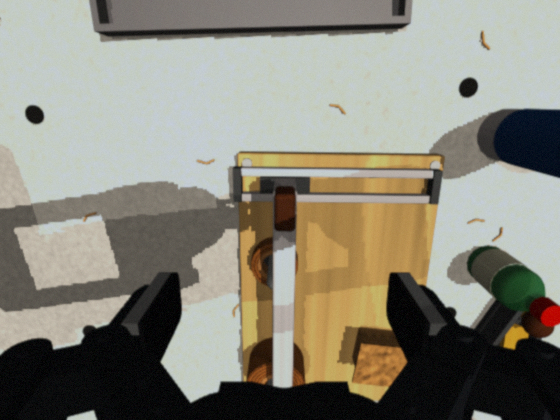

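Wrist view: the grip is at (286,207), and the narrow roll (265,262) and wide roll (272,365) sit under the bar. The grip fit gives (.531,.158), yaw -0.063. I'll check that the arm has settled, then go down.

```bash
python3 - <<'E'
from m import *
o=get_obs();print(o['time_s'],o['eef_pos'],o['eef_rot'],abs(o['dq']).max() if hasattr(o['dq'],'max') else max(map(abs,o['dq'])))
E
```

```text
0.6167 [0.53250501 0.15939891 0.2310428 ] [-5.25006870e-04  7.27835880e-01  6.85751158e-01 -7.63889972e-05] 0.0674023441460848
```

Emit:
{"name": "carry_out", "arguments": {"plan": [[[-0.002, 0.001, -0.035, 0, 0, 0, 0.6], [-0.002, 0.001, -0.07, 0, 0, 0, 0.6], [-0.002, 0.001, -0.105, 0, 0, 0, 0.6], [-0.002, 0.001, -0.132, 0, 0, 0, 0.6], [-0.002, 0.001, -0.132, 0, 0, 0, 0.6]]]}}

```text
time_s: 1.03
eef_pos: [0.5275, 0.1556, 0.093]
eef_rot: [-0.003, 0.73, 0.683, -0.005]
wrist_force: [-1.8, -0.0, -1.0]
opening: 0.605
grasp_force: 0.0
```

Emit:
{"name": "carry_out", "arguments": {"plan": [[[0, 0, 0, 0, 0, 0, 0], [0, 0, 0, 0, 0, 0, 0], [0, 0, 0, 0, 0, 0, 0], [0, 0, 0, 0, 0, 0, 0], [0, 0, 0, 0, 0, 0, 0]]]}}

```text
time_s: 1.45
eef_pos: [0.534, 0.1567, 0.1019]
eef_rot: [0.002, 0.73, 0.684, 0.002]
wrist_force: [-0.5, -2.6, 8.1]
opening: 0.172
grasp_force: 59.9
```

Gripped (opening about 15 mm, force 60 N). Now I slide the keeper back along station x.

Emit:
{"name": "carry_out", "arguments": {"plan": [[[0.02, -0.0013, 0, 0, 0, 0, 0], [0.045, -0.0029, 0, 0, 0, 0, 0], [0.07, -0.0045, 0, 0, 0, 0, 0], [0.095, -0.0062, 0, 0, 0, 0, 0], [0.107, -0.007, 0, 0, 0, 0, 0]]]}}

```text
time_s: 1.87
eef_pos: [0.6335, 0.1496, 0.1015]
eef_rot: [-0.006, 0.73, 0.684, -0.007]
wrist_force: [-70.4, -4.1, 54.1]
opening: 0.174
grasp_force: 69.1
```

Emit:
{"name": "carry_out", "arguments": {"plan": [[[0, 0, 0, 0, 0, 0, 0], [0, 0, 0, 0, 0, 0, 0], [0, 0, 0, 0, 0, 0, 0.6], [0, 0, 0, 0, 0, 0, 0.6], [0, 0, 0, 0, 0, 0, 0.6]]]}}

```text
time_s: 2.28
eef_pos: [0.6398, 0.1502, 0.1004]
eef_rot: [0.001, 0.73, 0.684, 0.001]
wrist_force: [0.2, 0.4, -0.1]
opening: 0.584
grasp_force: 0.0
```

Emit:
{"name": "carry_out", "arguments": {"plan": [[[0, 0, 0.03, 0, 0, 0, 0.6], [0, 0, 0.065, 0, 0, 0, 0.7], [0, 0, 0.1, 0, 0, 0, 1], [-0.02, -0.03, 0.121, 0, 0, 0, 1], [-0.04, -0.06, 0.121, 0, 0, 0, 1]]]}}

```text
time_s: 2.7
eef_pos: [0.6028, 0.0905, 0.2273]
eef_rot: [0.004, 0.729, 0.685, 0.004]
wrist_force: [1.1, -0.2, 0.1]
opening: 0.996
grasp_force: 0.0
```

Emit:
{"name": "carry_out", "arguments": {"plan": [[[-0.018, -0.03, 0, 0, 0, 0, 1], [-0.037, -0.06, 0, 0, 0, 0, 1], [-0.055, -0.09, 0, 0, 0, 0, 1], [-0.075, -0.12, 0, 0, 0, 0, 1], [-0.091, -0.149, 0, 0, 0, 0, 1]]]}}

```text
time_s: 3.12
eef_pos: [0.5071, -0.0603, 0.2208]
eef_rot: [0.001, 0.73, 0.684, 0.0]
wrist_force: [1.7, -0.0, -0.3]
opening: 1.003
grasp_force: 0.0
```

Emit:
{"name": "carry_out", "arguments": {"plan": [[[0, 0, 0, 0, 0, 0, 1], [0, 0, 0, 0, 0, 0, 1], [0, 0, 0, 0, 0, 0, 1], [0, 0, 0, 0, 0, 0, 1], [0, 0, 0, 0, 0, 0, 1]]]}}

```text
time_s: 3.53
eef_pos: [0.5086, -0.058, 0.2203]
eef_rot: [0.0, 0.729, 0.684, 0.0]
wrist_force: [0.1, -0.0, -1.1]
opening: 1.007
grasp_force: 0.0
```

```bash
python3 - <<'E'
from m import *
o=get_obs();print(o['time_s'],o['eef_pos'])
Q=pts(snap('wrist','w2')).reshape(-1,3)
print(grip(Q,.638,.15))
for a in((.508,-.059,.033,.063),(.517,.075,.025,.04)):print(ring(Q,*a))
for x,y in((.508,-.059),(.516,.075)):
  t=Q[(np.hypot(Q[:,0]-x,Q[:,1]-y)<.016)&(Q[:,2]>.07)&(Q[:,2]<.085)];print('spindle',t.shape,np.median(t,0),t[:,2].max())
E
```

```text
3.5333 [ 0.50855686 -0.05803727  0.22030892]
(((0.0, 0.0), (0.0, 0.0), 0.0), np.float64(nan), 0)
(np.float64(0.06339886582043758), ((508.1983337402344, -59.17053985595703), (65.09442138671875, 64.95755004882812)), array([ 0.50774209, -0.05974687]), 188)
(np.float64(0.04016942260655221), ((515.0166625976562, 72.63775634765625), (45.21485900878906, 48.442298889160156)), array([0.5155904 , 0.07563122]), 138)
spindle (264, 3) [ 0.50710493 -0.05963873  0.07608076] 0.07982105467794814
spindle (398, 3) [0.51631558 0.07262193 0.07614497] 0.07991794945804442
  return _methods._mean(a, axis=axis, dtype=dtype,
  ret = ret.dtype.type(ret / rcount)
```

View pics/w2.png

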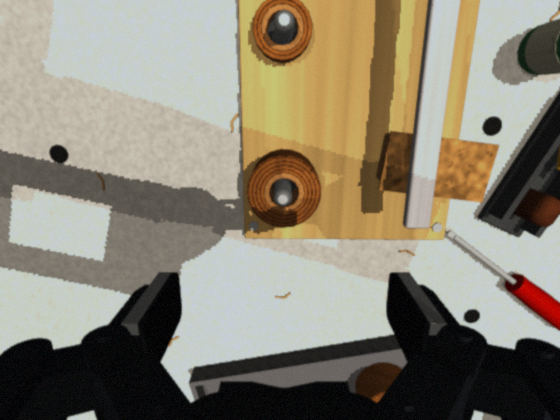

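The keeper is back, with the bar at (430,110). Both rolls are on their spindles: wide at (283,188), narrow at (281,30), wide fit (.508,-.0595). Spindle tips measure 78–80 mm, which fits. I'll descend on the wide roll and grip it.

Emit:
{"name": "carry_out", "arguments": {"plan": [[[-0.0005, -0.001, -0.04, 0, 0, 0, 1], [-0.0005, -0.001, -0.08, 0, 0, 0, 1], [-0.0005, -0.001, -0.12, 0, 0, 0, 1], [-0.0005, -0.001, -0.16, 0, 0, 0, 1], [-0.0005, -0.001, -0.194, 0, 0, 0, 1]]]}}

```text
time_s: 4.0
eef_pos: [0.5068, -0.0588, 0.0238]
eef_rot: [-0.001, 0.729, 0.684, -0.0]
wrist_force: [0.0, -1.3, -0.6]
opening: 0.998
grasp_force: 0.0
```

Emit:
{"name": "carry_out", "arguments": {"plan": [[[0, 0, 0, 0, 0, 0, 1], [0, 0, 0, 0, 0, 0, 0], [0, 0, 0, 0, 0, 0, 0], [0, 0, 0, 0, 0, 0, 0], [0, 0, 0, 0, 0, 0, 0]]]}}

```text
time_s: 4.42
eef_pos: [0.5097, -0.0605, 0.0289]
eef_rot: [0.002, 0.73, 0.684, 0.001]
wrist_force: [0.4, -0.1, -1.8]
opening: 0.767
grasp_force: 66.5
```

Gripped at 65 mm. Now a straight lift.

Emit:
{"name": "carry_out", "arguments": {"plan": [[[0, 0, 0.02, 0, 0, 0, 0], [0, 0, 0.045, 0, 0, 0, 0], [0, 0, 0.07, 0, 0, 0, 0], [0, 0, 0.095, 0, 0, 0, 0], [0, 0, 0.1, 0, 0, 0, 0]]]}}

```text
time_s: 4.83
eef_pos: [0.5111, -0.0611, 0.1325]
eef_rot: [0.005, 0.73, 0.684, 0.002]
wrist_force: [1.3, -0.4, -0.8]
opening: 0.769
grasp_force: 67.3
```

Emit:
{"name": "carry_out", "arguments": {"plan": [[[-0.003, -0.03, 0, 0, 0, 0, 0], [-0.006, -0.06, 0, 0, 0, 0, 0], [-0.009, -0.09, 0, 0, 0, 0, 0], [-0.012, -0.12, 0, 0, 0, 0, 0], [-0.015, -0.15, 0, 0, 0, 0, 0]]]}}

```text
time_s: 5.25
eef_pos: [0.4924, -0.2114, 0.1269]
eef_rot: [0.001, 0.73, 0.684, 0.0]
wrist_force: [0.9, 0.3, -0.9]
opening: 0.764
grasp_force: 67.3
```

Emit:
{"name": "carry_out", "arguments": {"plan": [[[-0.003, -0.03, 0, 0, 0, 0, 0], [-0.006, -0.06, 0, 0, 0, 0, 0], [-0.009, -0.09, 0, 0, 0, 0, 0], [-0.012, -0.12, 0, 0, 0, 0, 0], [-0.015, -0.145, 0, 0, 0, 0, 0]]]}}

```text
time_s: 5.67
eef_pos: [0.4772, -0.3573, 0.1268]
eef_rot: [0.001, 0.73, 0.683, -0.0]
wrist_force: [0.1, -0.3, -2.4]
opening: 0.763
grasp_force: 67.3
```

```bash
python3 - <<'E'
from m import *
o=get_obs();print(o['time_s'],o['eef_pos'],o['opening'],o['grasp_force'])
a=snap('scene','s3');b=snap('side','d3')
x,y=o['eef_pos'][:2]
for c in(a,b):
  Q=pts(c).reshape(-1,3);k=Q[(np.hypot(Q[:,0]-x,Q[:,1]-y)<.037)&(Q[:,2]>.06)]
  print('carried lowest',np.percentile(k[:,2],[0,1,5]))
  f=Q[(np.hypot(Q[:,0]-x,Q[:,1]-y)<.06)&(Q[:,2]<.02)];print('floor',len(f),np.median(f[:,2]) if len(f) else 0)
cv2.imwrite('pics/d3c.png',cv2.resize(cv2.imread('pics/d3.png')[60:420],None,fx=1.4,fy=1.4))
E
```

```text
5.6667 [ 0.47721387 -0.35734277  0.12679502] 0.7634255437478119 67.25425450131297
carried lowest [0.11578618 0.11908452 0.12651643]
floor 700 0.005919136831040284
carried lowest [0.11598001 0.12157846 0.13901669]
floor 2870 0.00412085395846995
```

View pics/d3c.png

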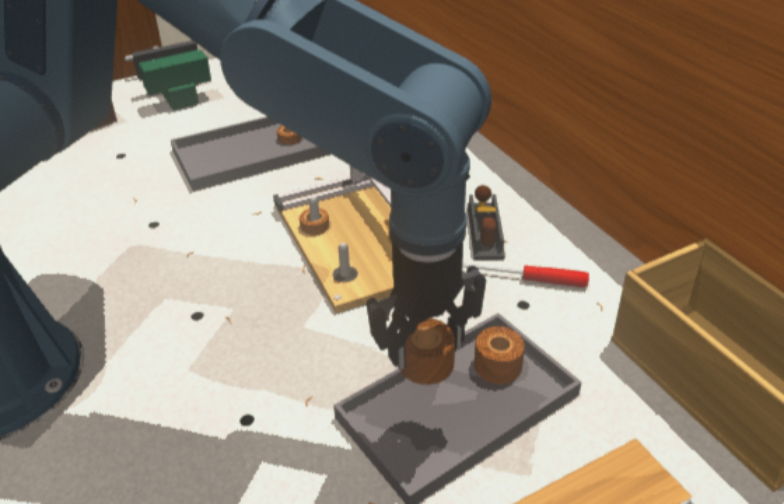

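The roll hangs level at about (429,350) over the tray's near part, with its underside at about 0.117 and the floor at about 0.005. I'll lower it 0.112, slowing at the end.

Emit:
{"name": "carry_out", "arguments": {"plan": [[[0, 0, -0.035, 0, 0, 0, 0], [0, 0, -0.065, 0, 0, 0, 0], [0, 0, -0.088, 0, 0, 0, 0], [0, 0, -0.098, 0, 0, 0, 0], [0, 0, -0.104, 0, 0, 0, 0]]]}}

```text
time_s: 6.18
eef_pos: [0.4768, -0.3534, 0.0206]
eef_rot: [-0.002, 0.73, 0.684, 0.0]
wrist_force: [0.8, -0.8, -1.3]
opening: 0.765
grasp_force: 67.2
```

Emit:
{"name": "carry_out", "arguments": {"plan": [[[0, 0, -0.002, 0, 0, 0, 0], [0, 0, -0.004, 0, 0, 0, 0], [0, 0, -0.006, 0, 0, 0, 0], [0, 0, -0.007, 0, 0, 0, 0], [0, 0, -0.007, 0, 0, 0, 0]]]}}

```text
time_s: 6.6
eef_pos: [0.478, -0.3554, 0.0161]
eef_rot: [0.001, 0.73, 0.684, -0.0]
wrist_force: [0.6, 0.2, -0.7]
opening: 0.768
grasp_force: 67.2
```

Emit:
{"name": "carry_out", "arguments": {"plan": [[[0, 0, -0.0007, 0, 0, 0, 0], [0, 0, -0.0014, 0, 0, 0, 0], [0, 0, -0.002, 0, 0, 0, 0], [0, 0, -0.002, 0, 0, 0, 0], [0, 0, -0.002, 0, 0, 0, 0]]]}}

```text
time_s: 7.02
eef_pos: [0.478, -0.3554, 0.0159]
eef_rot: [0.001, 0.73, 0.684, -0.0]
wrist_force: [-6.2, 6.0, 14.9]
opening: 0.769
grasp_force: 68.8
```

It is on the floor (15 N). Release and rise.

Emit:
{"name": "carry_out", "arguments": {"plan": [[[0, 0, 0, 0, 0, 0, 1], [0, 0, 0, 0, 0, 0, 1], [0, 0, 0, 0, 0, 0, 1], [0, 0, 0, 0, 0, 0, 1], [0, 0, 0.01, 0, 0, 0, 1]]]}}

```text
time_s: 7.43
eef_pos: [0.4763, -0.3538, 0.0216]
eef_rot: [-0.002, 0.73, 0.684, 0.0]
wrist_force: [-1.3, -0.5, -0.3]
opening: 1.003
grasp_force: 0.0
```

Emit:
{"name": "carry_out", "arguments": {"plan": [[[0, 0, 0.03, 0, 0, 0, 1], [0, 0, 0.07, 0, 0, 0, 1], [0, 0, 0.11, 0, 0, 0, 1], [0, 0, 0.15, 0, 0, 0, 1], [0, 0, 0.187, 0, 0, 0, 1]]]}}

```text
time_s: 7.85
eef_pos: [0.4775, -0.3549, 0.2135]
eef_rot: [0.001, 0.73, 0.684, -0.0]
wrist_force: [1.1, -0.9, 0.3]
opening: 1.005
grasp_force: 0.0
```

```bash
python3 - <<'E'
from m import *
o=get_obs();print(o['time_s'],o['eef_pos'])
for n in('scene','side'):
  Q=pts(snap(n,n+'4')).reshape(-1,3)
  print(ring(Q,.478,-.355,.033,.051),ring(Q,.613,-.326,.033,.051)[:3])
E
```

```text
7.85 [ 0.47753033 -0.35494884  0.21346949]
(np.float64(0.05047447935549054), ((481.8387145996094, -351.63287353515625), (67.04644775390625, 63.17039108276367)), array([ 0.4819023 , -0.35333013]), 75) (np.float64(0.05085567702806937), ((615.9934692382812, -324.4173583984375), (65.05786895751953, 62.33681869506836)), array([ 0.61486502, -0.32376219]))
(np.float64(0.04904362403399676), ((477.1812744140625, -356.4602355957031), (66.2459487915039, 64.8143539428711)), array([ 0.47744077, -0.35679343]), 231) (np.float64(0.04892228114429803), ((612.1593017578125, -328.6875), (64.24398803710938, 63.910560607910156)), array([ 0.61242648, -0.32775434]))
```

The wide roll lies at the same height as its spare, near (.479,-.355). Next is the narrow roll at (.516,.075).

Emit:
{"name": "carry_out", "arguments": {"plan": [[[0.004, 0.04, 0, 0, 0, 0, 1], [0.007, 0.08, 0, 0, 0, 0, 1], [0.01, 0.12, 0, 0, 0, 0, 1], [0.014, 0.16, 0, 0, 0, 0, 1], [0.018, 0.2, 0, 0, 0, 0, 1]]]}}

```text
time_s: 8.37
eef_pos: [0.4951, -0.1532, 0.2104]
eef_rot: [0.0, 0.73, 0.683, 0.0]
wrist_force: [0.2, 0.6, -0.5]
opening: 1.0
grasp_force: 0.0
```

Emit:
{"name": "carry_out", "arguments": {"plan": [[[0.004, 0.04, 0, 0, 0, 0, 1], [0.007, 0.08, 0, 0, 0, 0, 1], [0.01, 0.12, 0, 0, 0, 0, 1], [0.014, 0.16, 0, 0, 0, 0, 1], [0.018, 0.2, 0, 0, 0, 0, 1]]]}}

```text
time_s: 8.78
eef_pos: [0.5131, 0.047, 0.2106]
eef_rot: [0.0, 0.73, 0.684, 0.0]
wrist_force: [0.3, -0.4, -0.3]
opening: 1.005
grasp_force: 0.0
```

Emit:
{"name": "carry_out", "arguments": {"plan": [[[0.002, 0.03, 0, 0, 0, 0, 1], [0.002, 0.03, 0, 0, 0, 0, 1], [0.002, 0.03, 0, 0, 0, 0, 1], [0.002, 0.03, 0, 0, 0, 0, 1], [0.002, 0.03, 0, 0, 0, 0, 1]]]}}

```text
time_s: 9.2
eef_pos: [0.5155, 0.074, 0.2103]
eef_rot: [0.0, 0.73, 0.683, -0.0]
wrist_force: [0.6, 0.1, 0.1]
opening: 0.999
grasp_force: 0.0
```

```bash
python3 - <<'E'
from m import *
Q=pts(snap('wrist','w5')).reshape(-1,3)
o=get_obs();print(o['time_s'],o['eef_pos'])
print(ring(Q,.516,.075,.025,.04))
a=Q[(np.hypot(Q[:,0]-.516,Q[:,1]-.075)<.06)&(abs(Q[:,2]-.018)<.006)];print('base',np.median(a[:,2]))
E
```

```text
9.25 [0.51552764 0.07383713 0.2102511 ]
(np.float64(0.04018027870928689), ((515.0206298828125, 75.49734497070312), (49.30949020385742, 48.487003326416016)), array([0.5151545 , 0.07460948]), 151)
base 0.018421940314697238
```

Emit:
{"name": "carry_out", "arguments": {"plan": [[[0, 0.001, -0.04, 0, 0, 0, 1], [0, 0.001, -0.08, 0, 0, 0, 1], [0, 0.001, -0.12, 0, 0, 0, 1], [0, 0.001, -0.158, 0, 0, 0, 1], [0, 0.001, -0.188, 0, 0, 0, 1]]]}}

```text
time_s: 9.67
eef_pos: [0.5142, 0.0747, 0.0196]
eef_rot: [-0.001, 0.731, 0.683, -0.001]
wrist_force: [-0.3, -0.1, -0.4]
opening: 1.001
grasp_force: 0.0
```

Emit:
{"name": "carry_out", "arguments": {"plan": [[[0, 0, 0, 0, 0, 0, 1], [0, 0, 0, 0, 0, 0, 1], [0, 0, 0, 0, 0, 0, 0], [0, 0, 0, 0, 0, 0, 0], [0, 0, 0, 0, 0, 0, 0]]]}}

```text
time_s: 10.08
eef_pos: [0.5176, 0.0757, 0.0248]
eef_rot: [0.002, 0.73, 0.684, 0.002]
wrist_force: [-0.1, -0.8, 1.1]
opening: 0.604
grasp_force: 0.1
```

Emit:
{"name": "carry_out", "arguments": {"plan": [[[0, 0, 0, 0, 0, 0, 0], [0, 0, 0, 0, 0, 0, 0], [0, 0, 0.01, 0, 0, 0, 0], [0, 0, 0.025, 0, 0, 0, 0], [0, 0, 0.05, 0, 0, 0, 0]]]}}

```text
time_s: 10.5
eef_pos: [0.5141, 0.0762, 0.0723]
eef_rot: [-0.001, 0.73, 0.684, -0.001]
wrist_force: [0.1, -0.2, 0.0]
opening: 0.555
grasp_force: 62.3
```

Emit:
{"name": "carry_out", "arguments": {"plan": [[[0, 0, 0.025, 0, 0, 0, 0], [0, 0, 0.05, 0, 0, 0, 0], [0, 0, 0.065, 0, 0, 0, 0], [0, 0, 0.07, 0, 0, 0, 0], [0, 0, 0.07, 0, 0, 0, 0]]]}}

```text
time_s: 10.92
eef_pos: [0.5169, 0.076, 0.1449]
eef_rot: [0.002, 0.73, 0.684, 0.002]
wrist_force: [-0.2, -0.5, -1.4]
opening: 0.555
grasp_force: 62.3
```

Emit:
{"name": "carry_out", "arguments": {"plan": [[[-0.006, 0.03, 0, 0, 0, 0, 0], [-0.012, 0.065, 0, 0, 0, 0, 0], [-0.018, 0.1, 0, 0, 0, 0, 0], [-0.024, 0.13, 0, 0, 0, 0, 0], [-0.03, 0.16, 0, 0, 0, 0, 0]]]}}

```text
time_s: 11.33
eef_pos: [0.484, 0.2373, 0.1409]
eef_rot: [-0.001, 0.73, 0.684, -0.001]
wrist_force: [-0.1, -0.1, -1.7]
opening: 0.551
grasp_force: 62.3
```

Emit:
{"name": "carry_out", "arguments": {"plan": [[[-0.006, 0.035, 0, 0, 0, 0, 0], [-0.012, 0.07, 0, 0, 0, 0, 0], [-0.018, 0.105, 0, 0, 0, 0, 0], [-0.025, 0.142, 0, 0, 0, 0, 0], [-0.025, 0.142, 0, 0, 0, 0, 0]]]}}

```text
time_s: 11.75
eef_pos: [0.4577, 0.3833, 0.141]
eef_rot: [-0.001, 0.728, 0.685, -0.0]
wrist_force: [-1.0, 0.0, -0.5]
opening: 0.555
grasp_force: 62.3
```

```bash
python3 - <<'E'
from m import *
a=snap('scene','s6');b=snap('side','d6')
o=get_obs();print(o['time_s'],o['eef_pos'],o['opening'],o['grasp_force'])
x,y=o['eef_pos'][:2]
for c in(a,b):
  Q=pts(c).reshape(-1,3);k=Q[(np.hypot(Q[:,0]-x,Q[:,1]-y)<.033)&(Q[:,2]>.06)]
  print('carried lowest',np.percentile(k[:,2],[0,1,5]))
  f=Q[(np.hypot(Q[:,0]-x,Q[:,1]-y)<.05)&(Q[:,2]<.02)];print('floor',len(f),np.median(f[:,2]) if len(f) else 0)
f=lambda n,u,v:cv2.resize(cv2.imread(n)[v:v+220,u:u+200],None,fx=2,fy=2,interpolation=2)
cv2.imwrite('pics/c6.png',np.hstack([f('pics/s6.png',300,130),f('pics/d6.png',80,20)]))
E
```

```text
11.85 [0.45889955 0.37883645 0.14062403] 0.5505195296485126 62.29214251041412
carried lowest [0.12914271 0.13674972 0.14827629]
floor 1055 0.006057048653212549
carried lowest [0.12973115 0.13367969 0.14073052]
floor 515 0.00396729302257437
```

View pics/c6.png

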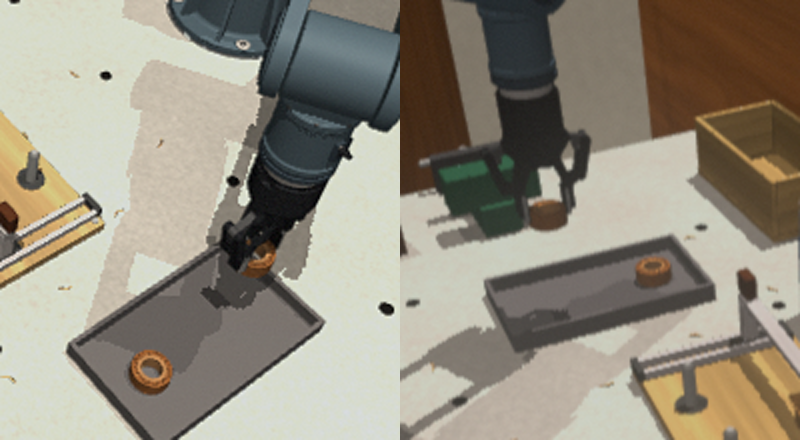

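Both views show the narrow roll held over the tray's near part: left half (262,258), right half (547,215). I'll check its tilt by numbers and in an enlarged crop.

```bash
python3 - <<'E'
from m import *
x,y=.459,.379;im=[]
for n,(u,v) in(('s6',(400,230)),('d6',(130,100))):
  c=np.load(f'pics/{n}.npz');P=pts(c);p=c['pixels'].astype(int)
  m=(np.hypot(P[...,0]-x,P[...,1]-y)<.045)&(P[...,2]>.12)&(P[...,2]<.175)&(p[...,0]>p[...,2]+35)
  q=P[m];vv,uu=np.where(m);print(n,len(q),'uv',uu.min(),uu.max(),vv.min(),vv.max(),'z',np.percentile(q[:,2],[0,5,50,95,100]).round(4),q.mean(0))
  # z range per horizontal bin (lowest and highest points) across image columns
  for k in np.array_split(np.arange(uu.min(),uu.max()+1),4):
    s=q[np.isin(uu,k)];print('  ',s[:,:2].mean(0).round(3),s[:,2].min().round(4),s[:,2].max().round(4))
  s=c['pixels'][vv.min()-15:vv.max()+15,uu.min()-15:uu.max()+15,::-1];im.append(cv2.resize(s,(390,390),interpolation=2))
cv2.imwrite('pics/c6b.png',np.hstack(im))
E
```

```text
s6 159 uv 421 437 250 268 z [0.1336 0.1371 0.1539 0.1584 0.1605] [0.46204659 0.39825996 0.15111962]
   [0.476 0.393] 0.1336 0.1605
   [0.47  0.399] 0.1349 0.1591
   [0.458 0.399] 0.135 0.1587
   [0.449 0.401] 0.1463 0.1589
d6 85 uv 146 158 120 133 z [0.1376 0.1406 0.1514 0.1545 0.157 ] [0.45872856 0.38004705 0.14946899]
   [0.448 0.384] 0.1487 0.1563
   [0.455 0.384] 0.1376 0.1546
   [0.461 0.378] 0.1398 0.1563
   [0.467 0.376] 0.1378 0.157
```

View pics/c6b.png

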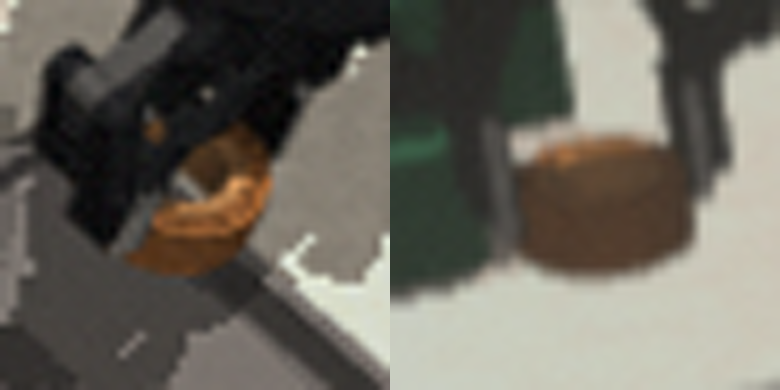

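It is level, with top about .158 and bottom about .136. Lowering.

Emit:
{"name": "carry_out", "arguments": {"plan": [[[0, 0, -0.035, 0, 0, 0, 0], [0, 0, -0.07, 0, 0, 0, 0], [0, 0, -0.1, 0, 0, 0, 0], [0, 0, -0.115, 0, 0, 0, 0], [0, 0, -0.122, 0, 0, 0, 0]]]}}

```text
time_s: 12.27
eef_pos: [0.4581, 0.375, 0.0161]
eef_rot: [-0.001, 0.73, 0.683, -0.004]
wrist_force: [-0.3, -1.2, -1.4]
opening: 0.555
grasp_force: 62.3
```

Emit:
{"name": "carry_out", "arguments": {"plan": [[[0, 0, -0.002, 0, 0, 0, 0], [0, 0, -0.004, 0, 0, 0, 0], [0, 0, -0.0055, 0, 0, 0, 0], [0, 0, -0.007, 0, 0, 0, 0], [0, 0, -0.007, 0, 0, 0, 0]]]}}

```text
time_s: 12.68
eef_pos: [0.4613, 0.3783, 0.0143]
eef_rot: [0.0, 0.73, 0.684, 0.001]
wrist_force: [-1.0, -0.2, -0.4]
opening: 0.554
grasp_force: 62.3
```

Emit:
{"name": "carry_out", "arguments": {"plan": [[[0, 0, -0.0005, 0, 0, 0, 0], [0, 0, -0.001, 0, 0, 0, 0], [0, 0, -0.0015, 0, 0, 0, 0], [0, 0, -0.0015, 0, 0, 0, 0], [0, 0, -0.0015, 0, 0, 0, 0]]]}}

```text
time_s: 13.1
eef_pos: [0.4611, 0.3784, 0.0134]
eef_rot: [0.0, 0.73, 0.684, 0.001]
wrist_force: [-3.2, -1.6, 9.8]
opening: 0.554
grasp_force: 63.3
```

Contact (10 N). Release and rise, then check.

Emit:
{"name": "carry_out", "arguments": {"plan": [[[0, 0, 0, 0, 0, 0, 0.7], [0, 0, 0, 0, 0, 0, 1], [0, 0, 0, 0, 0, 0, 1], [0, 0, 0, 0, 0, 0, 1], [0, 0, 0.01, 0, 0, 0, 1]]]}}

```text
time_s: 13.52
eef_pos: [0.4589, 0.3772, 0.02]
eef_rot: [-0.001, 0.73, 0.684, -0.002]
wrist_force: [-1.4, 0.2, -0.1]
opening: 0.997
grasp_force: 0.0
```

Emit:
{"name": "carry_out", "arguments": {"plan": [[[0, 0, 0.03, 0, 0, 0, 1], [0, 0, 0.07, 0, 0, 0, 1], [0, 0, 0.11, 0, 0, 0, 1], [0, 0, 0.15, 0, 0, 0, 1], [0, 0, 0.19, 0, 0, 0, 1]]]}}

```text
time_s: 13.93
eef_pos: [0.4601, 0.3778, 0.2144]
eef_rot: [0.0, 0.73, 0.684, 0.0]
wrist_force: [0.7, 0.4, -0.3]
opening: 0.995
grasp_force: 0.0
```

```bash
python3 - <<'E'
from m import *
o=get_obs();print(o['time_s'],o['eef_pos'])
for n in('scene','side'):
  Q=pts(snap(n,n+'7')).reshape(-1,3)
  print(ring(Q,.461,.378,.025,.028),ring(Q,.596,.384,.025,.028)[:3],ring(Q,.479,-.355,.033,.051)[:2])
  print(grip(Q,.639,.15))
E
```

```text
13.9333 [0.46014449 0.37784225 0.21443808]
(np.float64(0.027820128077975737), ((464.0353698730469, 379.02667236328125), (47.536033630371094, 49.508323669433594)), array([0.46328095, 0.37999984]), 81) (np.float64(0.0277486261156209), ((598.15625, 385.7727966308594), (51.56798553466797, 48.139739990234375)), array([0.5980374 , 0.38614589])) (np.float64(0.051406631306359696), ((482.7261657714844, -352.5970153808594), (67.56629180908203, 64.65482330322266)))
(((634.3844604492188, 152.4547119140625), (31.593154907226562, 17.596269607543945), 81.57463836669922), np.float64(0.12230593257479633), 74)
(np.float64(0.025442221966385792), ((459.8342590332031, 374.0862121582031), (51.59336471557617, 47.28373718261719)), array([0.46042294, 0.37475048]), 89) (np.float64(0.025727312902800836), ((593.9830932617188, 379.692626953125), (49.19953155517578, 45.71796417236328)), array([0.59558108, 0.38102454])) (np.float64(0.04894851055447136), ((477.2856750488281, -357.4447021484375), (65.31633758544922, 65.04325103759766)))
(((631.0338134765625, 145.96212768554688), (32.22161102294922, 15.512224197387695), 79.66300964355469), np.float64(0.12013564570273932), 48)
```

Both rolls lie at their spares' heights. I move over the grip and measure it and the bar with the wrist camera.

Emit:
{"name": "carry_out", "arguments": {"plan": [[[0.03, -0.039, 0, 0, 0, 0, 0.7], [0.06, -0.078, 0, 0, 0, 0, 0.7], [0.09, -0.117, 0, 0, 0, 0, 0.7], [0.115, -0.155, 0, 0, 0, 0, 0.7], [0.14, -0.19, 0, 0, 0, 0, 0.7]]]}}

```text
time_s: 14.45
eef_pos: [0.5851, 0.2091, 0.212]
eef_rot: [0.0, 0.73, 0.684, 0.0]
wrist_force: [2.4, 1.8, 0.7]
opening: 0.699
grasp_force: 0.0
```

Emit:
{"name": "carry_out", "arguments": {"plan": [[[0.03, -0.039, 0, 0, 0, 0, 0.7], [0.035, -0.039, 0, 0, 0, 0, 0.7], [0.035, -0.039, 0, 0, 0, 0, 0.7], [0.035, -0.039, 0, 0, 0, 0, 0.7], [0.035, -0.039, 0, 0, 0, 0, 0.7]]]}}

```text
time_s: 14.87
eef_pos: [0.6186, 0.1727, 0.2115]
eef_rot: [-0.001, 0.729, 0.684, -0.0]
wrist_force: [0.2, -0.2, 0.3]
opening: 0.701
grasp_force: 0.0
```

```bash
python3 - <<'E'
from m import *
Q=pts(snap('wrist','w8')).reshape(-1,3)
o=get_obs();print(o['time_s'],o['eef_pos'])
print(grip(Q,.635,.15))
Q=pts(np.load('pics/w2.npz')).reshape(-1,3)
b=Q[(abs(Q[:,2]-.093)<.004)&(Q[:,1]<.1)&(Q[:,0]<.66)&(Q[:,0]>.55)];print('bar w2',cv2.minAreaRect((b[:,:2]*1000).astype(np.float32)))
E
```

```text
14.9167 [0.61843542 0.17305509 0.2116267 ]
(((632.5308227539062, 151.1986541748047), (29.744853973388672, 15.96810245513916), 85.33307647705078), np.float64(0.12307793433795244), 898)
bar w2 ((620.5753173828125, -5.948249816894531), (164.47412109375, 20.966190338134766), 85.8675537109375)
```

The wrist fit puts the grip at (.6325,.151). The bar is 109 mm beyond the spindle line, so it is at the far stop, and the keeper started about 8 mm off home. Now I descend on the grip.

Emit:
{"name": "carry_out", "arguments": {"plan": [[[0.014, -0.022, 0, 0, 0, 0, 0.6], [0.014, -0.022, -0.035, 0, 0, 0, 0.6], [0.014, -0.022, -0.07, 0, 0, 0, 0.6], [0.014, -0.022, -0.1, 0, 0, 0, 0.6], [0.014, -0.022, -0.111, 0, 0, 0, 0.6]]]}}

```text
time_s: 15.33
eef_pos: [0.6294, 0.151, 0.0958]
eef_rot: [-0.003, 0.729, 0.684, -0.003]
wrist_force: [-1.4, 0.2, -0.6]
opening: 0.602
grasp_force: 0.0
```

Emit:
{"name": "carry_out", "arguments": {"plan": [[[0, 0, 0, 0, 0, 0, 0.6], [0, 0, 0, 0, 0, 0, 0], [0, 0, 0, 0, 0, 0, 0], [0, 0, 0, 0, 0, 0, 0], [0, 0, 0, 0, 0, 0, 0]]]}}

```text
time_s: 15.75
eef_pos: [0.633, 0.1505, 0.1039]
eef_rot: [-0.001, 0.73, 0.684, -0.0]
wrist_force: [-10.1, 0.4, 9.9]
opening: 0.17
grasp_force: 60.5
```

Gripped. I slide toward home, slowly, and stop short of the end stop.

Emit:
{"name": "carry_out", "arguments": {"plan": [[[-0.015, 0.001, 0, 0, 0, 0, 0], [-0.035, 0.0023, 0, 0, 0, 0, 0], [-0.055, 0.0036, 0, 0, 0, 0, 0], [-0.075, 0.0049, 0, 0, 0, 0, 0], [-0.09, 0.0059, 0, 0, 0, 0, 0]]]}}

```text
time_s: 16.17
eef_pos: [0.5447, 0.1567, 0.1039]
eef_rot: [0.001, 0.73, 0.684, 0.003]
wrist_force: [2.4, 4.1, 3.3]
opening: 0.172
grasp_force: 61.8
```

Emit:
{"name": "carry_out", "arguments": {"plan": [[[-0.003, 0.0002, 0, 0, 0, 0, 0], [-0.006, 0.0004, 0, 0, 0, 0, 0], [-0.009, 0.0006, 0, 0, 0, 0, 0], [-0.012, 0.0008, 0, 0, 0, 0, 0], [-0.014, 0.0009, 0, 0, 0, 0, 0]]]}}

```text
time_s: 16.58
eef_pos: [0.5324, 0.1576, 0.1039]
eef_rot: [0.001, 0.73, 0.684, 0.003]
wrist_force: [2.3, 6.3, 7.5]
opening: 0.172
grasp_force: 62.7
```

Emit:
{"name": "carry_out", "arguments": {"plan": [[[-0.001, 0, 0, 0, 0, 0, 0], [-0.002, 0, 0, 0, 0, 0, 0], [-0.003, 0, 0, 0, 0, 0, 0], [-0.003, 0, 0, 0, 0, 0, 0], [-0.003, 0, 0, 0, 0, 0, 0]]]}}

```text
time_s: 17.0
eef_pos: [0.5295, 0.1578, 0.1039]
eef_rot: [0.001, 0.73, 0.684, 0.003]
wrist_force: [2.6, 6.5, 9.0]
opening: 0.171
grasp_force: 62.8
```

Still moving freely (2–3 N), so I keep going in small steps until the stop resists.

Emit:
{"name": "carry_out", "arguments": {"plan": [[[-0.001, 0, 0, 0, 0, 0, 0], [-0.002, 0, 0, 0, 0, 0, 0], [-0.003, 0, 0, 0, 0, 0, 0], [-0.004, 0, 0, 0, 0, 0, 0], [-0.004, 0, 0, 0, 0, 0, 0]]]}}

```text
time_s: 17.42
eef_pos: [0.5256, 0.1581, 0.1039]
eef_rot: [0.001, 0.73, 0.684, 0.003]
wrist_force: [2.1, 8.1, 9.0]
opening: 0.174
grasp_force: 62.7
```

Emit:
{"name": "carry_out", "arguments": {"plan": [[[-0.001, 0, 0, 0, 0, 0, 0], [-0.002, 0, 0, 0, 0, 0, 0], [-0.003, 0, 0, 0, 0, 0, 0], [-0.003, 0, 0, 0, 0, 0, 0], [-0.003, 0, 0, 0, 0, 0, 0]]]}}

```text
time_s: 17.83
eef_pos: [0.5231, 0.1582, 0.1039]
eef_rot: [0.001, 0.73, 0.684, 0.004]
wrist_force: [3.9, 8.3, 7.0]
opening: 0.171
grasp_force: 62.4
```

Emit:
{"name": "carry_out", "arguments": {"plan": [[[-0.001, 0, 0, 0, 0, 0, 0], [-0.002, 0, 0, 0, 0, 0, 0], [-0.002, 0, 0, 0, 0, 0, 0], [-0.002, 0, 0, 0, 0, 0, 0], [-0.002, 0, 0, 0, 0, 0, 0]]]}}

```text
time_s: 18.25
eef_pos: [0.5231, 0.1582, 0.104]
eef_rot: [0.003, 0.73, 0.683, 0.006]
wrist_force: [12.2, 9.2, -0.9]
opening: 0.169
grasp_force: 61.5
```

The stop is reached: x stays at .523 with force rising, and the travel was 110 mm. Release, rise and verify.

Emit:
{"name": "carry_out", "arguments": {"plan": [[[0.001, 0, 0, 0, 0, 0, 0], [0.001, 0, 0, 0, 0, 0, 0.6], [0.001, 0, 0, 0, 0, 0, 0.6], [0.001, 0, 0, 0, 0, 0, 0.6], [0.001, 0, 0, 0, 0, 0, 0.6]]]}}

```text
time_s: 18.67
eef_pos: [0.5184, 0.1561, 0.1007]
eef_rot: [0.0, 0.73, 0.684, -0.0]
wrist_force: [0.4, -0.5, 0.0]
opening: 0.6
grasp_force: 0.0
```

Emit:
{"name": "carry_out", "arguments": {"plan": [[[0, 0, 0.03, 0, 0, 0, 0.6], [0, 0, 0.065, 0, 0, 0, 0.6], [0, 0, 0.1, 0, 0, 0, 0.6], [0, 0, 0.13, 0, 0, 0, 0.6], [0, 0, 0.13, 0, 0, 0, 0.6]]]}}

```text
time_s: 19.08
eef_pos: [0.5221, 0.1566, 0.238]
eef_rot: [0.004, 0.73, 0.684, 0.004]
wrist_force: [0.9, 0.5, 0.4]
opening: 0.6
grasp_force: 0.0
```

Emit:
{"name": "carry_out", "arguments": {"plan": [[[0, 0, 0, 0, 0, 0, 0.6], [0, 0, 0, 0, 0, 0, 0.6], [0, 0, 0, 0, 0, 0, 0.6], [0, 0, 0, 0, 0, 0, 0.6], [0, 0, 0, 0, 0, 0, 0.6]]]}}

```text
time_s: 19.5
eef_pos: [0.5177, 0.1564, 0.2293]
eef_rot: [-0.001, 0.73, 0.684, -0.001]
wrist_force: [-0.5, -0.6, 0.4]
opening: 0.597
grasp_force: 0.0
```

```bash
python3 - <<'E'
from m import *
Q=pts(snap('wrist','w9')).reshape(-1,3)
o=get_obs();print(o['time_s'],o['eef_pos'],o['wrist_force'])
print(grip(Q,.523,.158))
b=Q[(abs(Q[:,2]-.093)<.004)&(Q[:,1]<.13)&(abs(Q[:,0]-.52)<.05)];print('bar',cv2.minAreaRect((b[:,:2]*1000).astype(np.float32)))
for n in('scene','side'):
  Q=pts(snap(n,n+'9')).reshape(-1,3)
  print(ring(Q,.461,.378,.025,.028)[:2],ring(Q,.479,-.355,.033,.051)[:2],grip(Q,.523,.158))
E
```

```text
19.55 [0.51793419 0.15637646 0.22959784] [-0.28061747  0.04836607 -0.22399124]
(((523.0086059570312, 158.7307586669922), (29.58414077758789, 15.468466758728027), 86.2936782836914), np.float64(0.12308924361246393), 827)
bar ((514.76806640625, 46.806861877441406), (167.5877685546875, 20.013362884521484), 85.96216583251953)
(np.float64(0.027665542487685935), ((464.12506103515625, 380.3021240234375), (50.028018951416016, 48.68339538574219))) (np.float64(0.05043948669686715), ((479.76202392578125, -352.49298095703125), (64.75897216796875, 66.4327621459961))) (((526.7977294921875, 161.09620666503906), (33.54519271850586, 15.808362007141113), 84.96331024169922), np.float64(0.12216307872627191), 70)
(np.float64(0.02563034902776512), ((463.5826416015625, 374.0588073730469), (52.04051971435547, 49.83788299560547))) (np.float64(0.04889459716689898), ((476.8438415527344, -356.95916748046875), (64.78361511230469, 64.56268310546875))) (((521.6431274414062, 155.09259033203125), (15.44638729095459, 30.22890853881836), 0.6387638449668884), np.float64(0.12032899409809572), 51)
```

View pics/side9.png

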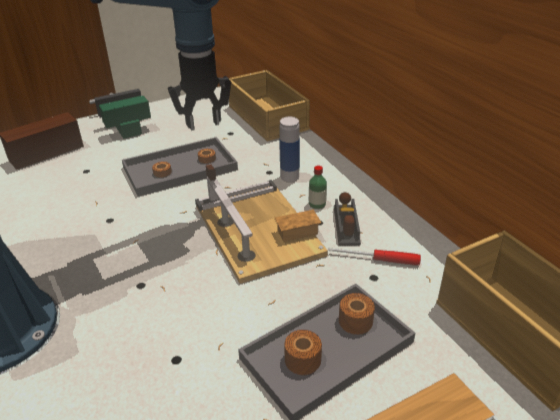

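The side view shows both rolls flat in their trays, wide at (303,350) and narrow at (162,169). The bar lies over the bare spindles at (230,210) and the bystanders have not moved. The bar centre (.5148 at y=.047) is on the spindle line, which passes x = .5147 there.

```bash
python3 -c "
from bench import hand_in
print(hand_in())"
```

```text
the job is handed in; nothing more can be done
None
```

I handed the job in at about 19.6 s: both rolls lie flat in their matching trays, and the keeper is at its home stop over the bare spindles. The hand-in returned no verdict.

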